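# Clear the base plate and present a rack foot socket-up

## Robot

A 6-joint arm with a two-finger parallel gripper is mounted at the origin on the work surface. World frame = base frame: x ahead of the robot, y to its left, z up, the work surface at z = 0. Lengths are in m, angles in rad, forces in N, time in s.
With the tool pointing down it reaches from about 0.375 to 0.975 m from the base axis. Payload 3.8 kg.
Tool frame: the origin (TCP) lies at the very end of the fingers, on their centre line; the grasp point (between the pads) lies 19 mm behind it; z points along the fingers, y is the line along which they close (so a half turn about z gives the same grasp; the last joint's range is limited). The gripper opens to 85 mm and grips with 20 to 120 N. Pads are 22 mm wide; open, the fingers measure 114 mm over their backs; the gripper's body (76 mm by 85 mm) begins 54 mm behind the grasp point. The pads swing forward as they close: fully open they stand 13 mm farther back than shut.
Start: joints at [1.069, 0.264, 1.604, -0, 1.274, -0.037], TCP at [0.303, 0.603, 0.231] pointing down, gripper open.
Joint ranges: [-2.63, 2.63], [-0.94, 2.18], [0.31, 2.57], [-1.31, 4.45], [0, 2.66], [-2.55, 2.55]. Speed limits (rad/s): [2.57, 2.57, 3.14, 3.14, 3.14, 3.14].

## Interface

Orientations are given as a rotation vector (axis times angle).
In Python, from workcell import read_state, read_camera, calibration, finish_job gives the robot as it stands.
- The arm moves only by the tool step_arm, never from a script. Its argument "commands" is a list of rows, each an object of numbers: "fingers": the gripper's target within -1 to 1 (shut at 1, half-way at 0, fully open at -1); "dx", "dy", "dz": the shift along the tool's x, y, z in m; "roll": the turn about the tool's z in degrees. In form: [{"fingers": .., "dx": .., "dy": .., "dz": .., "roll": ..}, ...]. A call has 1 to 8 rows; each row is the pose to reach, as a shift and turn from the pose commanded when the call began, along the tool's axes at that moment; what a row does not reach only later rows make up. A row lasts 1/8 s, in which the tool goes at most 62.5 mm and 10.7 degrees, less where a joint would pass 70% of its speed; a pose out of reach is approached as far as the arm can. A call with a gripper value outside its range is refused whole. The fingers move at their own pace and stop on an object; "squeeze" is the grip in N (left out, the last holds). Time passes only in rows, so rows that repeat a pose let the fingers close. It gives the time, the measured TCP pose, the force, the opening and the grip force at its end, in the units of the state.
- read_state(): the state, without advancing time (a new reading comes with each control period).
- read_camera(name): name is "scene" or "top" or "wrist"; returns (picture, depth): 420x560x3 uint8, blue, green, red; 420x560 float32, m along the optical axis (not along the pixel's ray), 0 where there is no reading.
- calibration(name): a dict with "intrinsics" (3x3 intrinsics, pixels), "k1" (the pictures are not rectified: a ray, as slopes to the right and down, at radius r is drawn at 1 + k1 r^2 times it, then the intrinsics apply), "world_to_cam" (4x4, takes a point from world to camera coordinates). Camera axes: x right, y up, looking along -z (the intrinsics and any distortion apply to the point x, -y, -z); pixel columns grow to the right and rows downward; lengths in m; the calibration is good to about 2 mm. A picture is of the moment at which its call begins: read the wrist's pose just before it. calibration takes no time and is no camera call; for the wrist camera it gives the pose at the moment of the call.
- finish_job(): hands the job in; it is judged then, once.
The state is a dict: "time": time; "q": joint angles; "joint_vel": joint speeds; "joint_torque": joint torques, N m; "tool_pos": TCP position; "tcp_rot": TCP orientation; "wrist_force": force on the tool from outside, world axes, zero at the start; "torque": the same for the moment, N m; "width": opening from 0.0 (shut) to 1.0 (fully open); "grip_force": force on a finger pad.
Only numpy, scipy, OpenCV 4.12 (cv2) and the standard library are available. Lean on these libraries where they do the work, as an engineer would, in place of code of your own. Each camera call takes 0.05 s, during which the arm holds its last target. There are 200 camera calls.

## Task

A rack foot has broken: with the scraper block, wipe the three broken bits off the white base plate onto the bench without touching them with the gripper, then set the scraper down on the bench, clear of the plate, standing on its blade as it was. Then take the new foot that lies out on the bare bench (leave the one on the cardboard sheet), find by feel (or sight) which of its ends has the blind socket, turn it so that the socket faces straight up and finish while holding it still in the gripper about a hand's breadth above the middle of the cleared plate, touching nothing else, ready for the post. Leave the other things where they are.

Things in the scene. Friction and masses are not known exactly. Their poses are not given: they have to be found in the camera images.
- plate_top (a point): centre of the top face of the fixed white steel base plate, 130 mm (its x) x 240 mm (its y) x 20 mm thick; its top is 20 mm above the bench, flat, without rims
- plate: the same plate; origin at the centre of its underside, on the bench
- scraper_c (a point): centre of the scraper block: a bar 120 mm long (its x), 28 mm thick at the blade and 26 mm at the black grip (its y), 50 mm high (this point is 25 mm above its bottom), standing loose on the bench; steel blade for the lowest 14 mm, black plastic grip above it; 0.22 kg
- scraper: the same scraper block; origin at the centre of its underside. The bench at and just beyond its starting place (about x 0.69, y 0.06) is free for setting it down
- chip1_c (a point): a loose broken bit of die-cast metal, about 24 x 18 x 10 mm, 12 g, lying on the plate, within 60 mm of the middle along the plate's y and 35 mm along its x; this point is its centre, 5 mm above its underside
- chip2_c (a point): a loose broken bit of die-cast metal, about 24 x 18 x 10 mm, 12 g, lying on the plate, within 60 mm of the middle along the plate's y and 35 mm along its x; this point is its centre, 5 mm above its underside
- chip3_c (a point): a loose broken bit of die-cast metal, about 24 x 18 x 10 mm, 12 g, lying on the plate, within 60 mm of the middle along the plate's y and 35 mm along its x; this point is its centre, 5 mm above its underside
- chip1: the same bit as chip1_c; origin on its underside
- chip2: the same bit as chip2_c; origin on its underside
- chip3: the same bit as chip3_c; origin on its underside
- foot_a_c (a point): centre of a plain die-cast metal rack foot lying on its side: a square block 70 mm long (its x, level, within 0.6 rad of world y at the start), 50 x 50 mm across, about 0.6 kg. One end face (+x or -x: not told, differs between the two feet; feel or look) has a blind square socket 40 x 40 mm, 50 mm deep, walls 5 mm; the other end is closed and flat
- foot_b_c (a point): centre of a plain die-cast metal rack foot lying on its side: a square block 70 mm long (its x, level, within 0.6 rad of world y at the start), 50 x 50 mm across, about 0.6 kg. One end face (+x or -x: not told, differs between the two feet; feel or look) has a blind square socket 40 x 40 mm, 50 mm deep, walls 5 mm; the other end is closed and flat
- foot_a: the same foot as foot_a_c; origin at the centre of the side that is underneath at the start. One of the feet starts on the bare bench nearer the robot, the other on the cardboard sheet. A push of some 3 N or more on an end can slide it
- foot_b: the same foot as foot_b_c; origin at the centre of the side that is underneath at the start. One of the feet starts on the bare bench nearer the robot, the other on the cardboard sheet. A push of some 3 N or more on an end can slide it
- card_c (a point): centre of a thin brown cardboard sheet lying flat on the bench, 150 x 130 mm, 1 mm thick; the foot that must stay lies on it
- mask1: bystander: white dust-mask shell, dome 116 mm wide, 58 mm high, origin at its underside
- mask2: bystander: white dust-mask shell, dome 116 mm wide, 58 mm high, origin at its underside
- filter1: bystander: grey round respirator filter, 76 mm wide, 35 mm high, origin at its underside
- filter2: bystander: grey round respirator filter, 76 mm wide, 35 mm high, origin at its underside
- tape: bystander: grey roll of tape lying flat, 56 mm wide, 24 mm high, origin at its underside
- carton: bystander: brown carton 80 x 100 x 45 mm, origin at its underside

How it is judged:
By the outcome, as a careful person would: the job done as asked, in the order asked, and still so for the second after the job is handed in, while the arm keeps its last pose, push and grip.
It also fails if it takes over 67 s, if anything falls off the work surface, if the arm or the gripper's body presses on something with over 40 N, if the wrist force passes 120 N, or if a joint passes its speed limit or range.

## Working session

There is one attempt and no reset: what is moved stays moved. The work goes in short steps, Python scripts to look and compute and a tool call to move; the robot and the scene stay as the last step left them, time stands still between calls to the robot, and variables do not carry over. Pictures are saved under pics/ and viewed, at most 10 in all, crops included, and the job is handed in when it is done.

Besides the shell and the picture viewer there is one more tool, called after ">>>" in YAML: its name, and indented under it one key for each argument. step_arm: Moves the arm, as the interface text tells. Its arguments: {"type":"object","properties":{"commands":{"type":"array","items":{"type":"object","properties":{"fingers":{"type":"number"},"dx":{"type":"number"},"dy":{"type":"number"},"dz":{"type":"number"},"roll":{"type":"number"}}}},"squeeze":{"type":"number"}},"required":["commands"]}

```bash
ls; mkdir -p pics; cat > h.py <<'E'
import numpy as np, cv2
from workcell import *
def ray(cal,u,v):
    K=cal["intrinsics"];K=np.array(K);p=np.array([(u-K[0,2])/K[0,0],(v-K[1,2])/K[1,1]])
    q=p.copy()
    for _ in range(20): q=p/(1+cal["k1"]*(q@q))
    T=np.array(cal["world_to_cam"]);R=T[:3,:3];c=-R.T@T[:3,3]
    return c,R.T@np.array([q[0],-q[1],-1.0])
def onz(cal,u,v,z):
    c,d=ray(cal,u,v);return c+d*(z-c[2])/d[2]
def ptd(cal,u,v,dep):
    c,d=ray(cal,u,v);return c+d*dep
E
python3 - <<'E'
from h import *
s=read_state();print({k:np.round(v,3) for k,v in s.items()})
for n in("top","scene"):
    c=calibration(n);im,d=read_camera(n);cv2.imwrite(f"pics/{n}0.png",im);np.savez(f"pics/{n}0.npz",im=im,d=d)
    T=np.array(c["world_to_cam"]);print(n,np.round(-T[:3,:3].T@T[:3,3],3),np.array(c["intrinsics"]).round(1).tolist(),c["k1"])
    for u,v in((0,0),(559,0),(0,419),(559,419)):print(onz(c,u,v,0).round(3))
E
```

```text
pics
{'time': np.float64(0.0), 'q': array([ 1.069,  0.265,  1.605,  0.   ,  1.274, -0.037]), 'joint_vel': array([-0.   ,  0.001,  0.001, -0.   , -0.   , -0.   ]), 'joint_torque': array([-0.0000e+00, -5.1511e+01, -3.6732e+01, -0.0000e+00,  1.3000e-02,
       -0.0000e+00]), 'tool_pos': array([0.302, 0.603, 0.23 ]), 'tcp_rot': array([-7.230e-01, -3.057e+00,  3.000e-03]), 'wrist_force': array([0.375, 0.961, 0.126]), 'torque': array([-0.02 ,  0.015,  0.065]), 'grip_force': np.float64(0.0), 'width': np.float64(0.998)}
top [0.283 0.062 1.227] [[472.2, 0.0, 286.6], [0.0, 472.2, 219.1], [0.0, 0.0, 1.0]] 0.05269131552574948
[ 1.209  0.873 -0.   ]
[ 1.208 -0.739  0.   ]
[0.078 0.734 0.   ]
[ 0.069 -0.593  0.   ]
scene [ 1.127 -0.705  0.841] [[482.0, 0.0, 285.2], [0.0, 482.0, 214.1], [0.0, 0.0, 1.0]] -0.00012659186255037694
[-1.713  0.519  0.   ]
[0.62  2.581 0.   ]
[ 0.491 -0.676  0.   ]
[ 1.279 -0.058  0.   ]
```

View pics/top0.png

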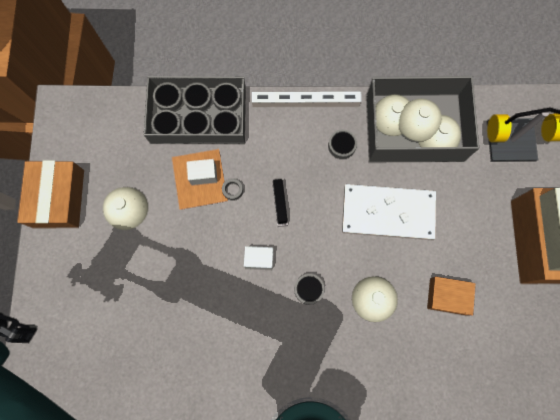

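View pics/scene0.png

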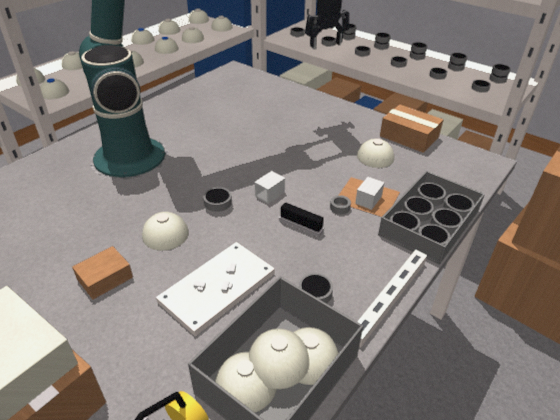

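The top view shows the scraper at (280,202), plate at (390,211) with three chips, bench foot at (259,257), and card foot at (201,171). Filters are at (310,288) and (342,144). The scene view shows the bench foot at (270,187).

```bash
python3 - <<'E'
from h import *
c=calibration("top");z=np.load("pics/top0.npz");im=z["im"];d=z["d"]
def rect(n,box,f,h):
    x0,y0,x1,y1=box;m=np.zeros(im.shape[:2],np.uint8);m[y0:y1,x0:x1]=f(im[y0:y1,x0:x1].astype(int)).astype(np.uint8)
    cs,_=cv2.findContours(m,0,2);k=max(cs,key=cv2.contourArea)
    P=np.array([onz(c,*p,h)[:2] for p in k[:,0].astype(float)],np.float32);r=cv2.minAreaRect(P);b=cv2.boxPoints(r)
    e0,e1=b[1]-b[0],b[2]-b[1];L=e0 if np.linalg.norm(e0)>np.linalg.norm(e1) else e1
    print(n,np.round(r[0],4),np.round(r[1],4),"long-axis deg",round(float(np.degrees(np.arctan2(L[1],L[0]))%180),1))
rect("plate",(335,175,445,245),lambda a:a.min(2)>175,.02)
rect("scraper",(268,172,295,232),lambda a:a.max(2)<60,.05)
rect("footbench",(238,240,280,275),lambda a:a.min(2)>190,.05)
rect("footcard",(183,155,220,185),lambda a:a.min(2)>190,.051)
for n,p in dict(f1=(310,288),f2=(342,144),m1=(125,207),m2=(374,298),tape=(233,188),carton=(452,295)).items():print(n,onz(c,*p,.03).round(3))
for n,p in dict(foot=(259,257),scr=(280,202),pl=(390,211)).items():print(n,ptd(c,*p,d[p[1],p[0]]).round(3))
s=np.load("pics/scene0.npz")["im"]
a=cv2.resize(s[165:210,245:325],None,fx=9,fy=9,interpolation=2)[:,:400];a2=cv2.resize(im[190:235,350:430],None,fx=5,fy=5,interpolation=2)
cv2.imwrite("pics/crop1.png",np.hstack([a,cv2.copyMakeBorder(a2,0,a.shape[0]-a2.shape[0],0,0,0)]))
E
```

```text
plate [ 0.5774 -0.216 ] [0.2393 0.1311] long-axis deg 85.2
scraper [0.5974 0.0712] [0.1177 0.0257] long-axis deg 6.6
footbench [0.4521 0.1269] [0.0701 0.0501] long-axis deg 85.4
footcard [0.6836 0.2782] [0.0491 0.0683] long-axis deg 96.2
f1 [ 0.376 -0.004  0.03 ]
f2 [ 0.76  -0.096  0.03 ]
m1 [0.587 0.473 0.03 ]
m2 [ 0.35  -0.163  0.03 ]
tape [0.638 0.195 0.03 ]
carton [ 0.358 -0.358  0.03 ]
foot [0.452 0.124 0.05 ]
scr [0.594 0.071 0.051]
pl [ 0.576 -0.217  0.023]
```

View pics/crop1.png

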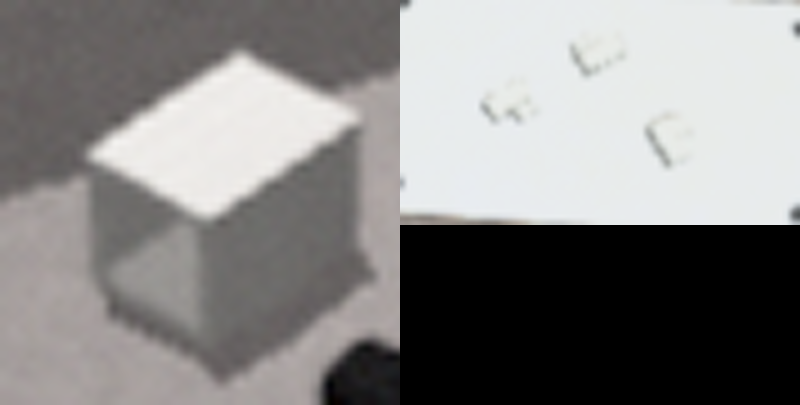

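The left (-y) face of the bench foot, around (145,250) in the crop, shows a shading step, as an open socket might. I'll check this with the scene depth.

```bash
python3 - <<'E'
from h import *
c=calibration("scene");z=np.load("pics/scene0.npz");d=z["d"]
np.set_printoptions(linewidth=200)
for v in range(180,205,2):
    print(v,[tuple((ptd(c,u,v,d[v,u])*1000).astype(int).tolist()) for u in range(254,270,2)])
E
```

```text
180 [(376, 151, -4), (380, 155, -5), (432, 104, 48), (437, 106, 49), (442, 110, 50), (443, 116, 46), (449, 118, 48), (452, 123, 46)]
182 [(382, 144, -4), (431, 96, 46), (439, 96, 49), (441, 101, 47), (443, 107, 45), (451, 107, 49), (453, 113, 46), (458, 116, 46)]
184 [(394, 130, 1), (435, 92, 43), (442, 92, 47), (447, 95, 47), (447, 103, 43), (454, 103, 46), (460, 105, 47), (462, 110, 45)]
186 [(395, 129, -4), (435, 92, 36), (432, 103, 28), (450, 91, 44), (458, 90, 48), (462, 94, 48), (467, 95, 49), (471, 100, 49)]
188 [(400, 123, -5), (435, 92, 29), (435, 100, 24), (434, 110, 18), (435, 117, 14), (463, 93, 42), (469, 93, 45), (476, 94, 48)]
190 [(407, 114, -4), (434, 92, 21), (434, 101, 16), (434, 110, 11), (432, 121, 3), (433, 128, 0), (440, 129, 2), (481, 87, 47)]
192 [(415, 105, -2), (435, 91, 16), (434, 100, 10), (434, 110, 4), (434, 118, 0), (443, 116, 5), (448, 119, 5), (477, 92, 36)]
194 [(420, 100, -3), (433, 93, 7), (434, 101, 2), (437, 105, 1), (443, 108, 2), (444, 114, 0), (450, 116, 1), (481, 88, 33)]
196 [(429, 89, 0), (433, 93, 0), (440, 93, 3), (443, 99, 0), (448, 101, 2), (453, 104, 2), (455, 110, 0), (478, 91, 23)]
198 [(432, 86, -3), (437, 88, -2), (439, 94, -5), (448, 92, 0), (454, 94, 2), (457, 100, 0), (461, 102, 1), (480, 88, 19)]
200 [(438, 78, -2), (444, 80, -1), (449, 82, 0), (449, 91, -4), (456, 92, -2), (464, 90, 2), (469, 93, 3), (476, 93, 7)]
202 [(444, 72, -2), (448, 75, -2), (453, 78, -2), (458, 80, -1), (461, 86, -3), (464, 91, -4), (469, 93, -3), (478, 90, 3)]
204 [(450, 64, -1), (453, 69, -3), (459, 71, -1), (462, 75, -2), (467, 78, -1), (473, 80, 0), (477, 84, 0), (478, 90, -3)]
```

>>> step_arm:
  commands:
    - {"fingers": -0.3, "roll": -10}
    - {"roll": -20, "fingers": -0.3}
    - {"roll": -30, "fingers": -0.3}
    - {"roll": -33, "fingers": -0.3}

```text
invalid input
```

>>> step_arm:
  commands:
    - {"fingers": -0.3, "dx": -0.05, "dy": -0.034, "dz": 0, "roll": -10}
    - {"fingers": -0.3, "dx": -0.1, "dy": -0.068, "dz": 0, "roll": -20}
    - {"fingers": -0.3, "dx": -0.15, "dy": -0.102, "dz": 0, "roll": -30}
    - {"fingers": -0.3, "dx": -0.2, "dy": -0.137, "dz": 0, "roll": -33}
    - {"fingers": -0.3, "dx": -0.25, "dy": -0.171, "dz": 0, "roll": -33}
    - {"fingers": -0.3, "dx": -0.3, "dy": -0.205, "dz": 0, "roll": -33}
    - {"fingers": -0.3, "dx": -0.35, "dy": -0.239, "dz": 0, "roll": -33}
    - {"fingers": -0.3, "dx": -0.4, "dy": -0.273, "dz": 0, "roll": -33}
  squeeze: 60

```text
time: 1.1
tool_pos: [0.5381, 0.1782, 0.2309]
tcp_rot: [0.175, -3.136, -0.0]
wrist_force: [-0.2, 0.5, -0.4]
width: 0.649
grip_force: 0.0
```

>>> step_arm:
  commands:
    - {"fingers": -0.3, "dx": -0.02, "dy": -0.05, "dz": 0, "roll": 0}
    - {"fingers": -0.3, "dx": -0.04, "dy": -0.1, "dz": 0, "roll": 0}
    - {"fingers": -0.3, "dx": -0.046, "dy": -0.112, "dz": 0, "roll": 0}
    - {"fingers": -0.3, "dx": -0.046, "dy": -0.112, "dz": 0, "roll": 0}

```text
time: 1.6
tool_pos: [0.5958, 0.0733, 0.2307]
tcp_rot: [0.172, -3.136, -0.001]
wrist_force: [0.2, 0.6, 1.1]
width: 0.651
grip_force: 0.0
```

```bash
python3 - <<'E'
from h import *
s=read_state();print(s["tool_pos"].round(4) if hasattr(s["tool_pos"],"round") else s["tool_pos"],s["tcp_rot"])
c=calibration("wrist");im,d=read_camera("wrist");cv2.imwrite("pics/w1.png",im)
m=((im.max(2)<60)&(d>.1)).astype(np.uint8)
pts=[]
for v,u in np.argwhere(m):
    p=ptd(c,u,v,d[v,u])
    if .035<p[2]<.06 and abs(p[0]-.6)<.1 and abs(p[1]-.07)<.05: pts.append(p)
P=np.array(pts);print(len(P),P.mean(0) if len(P) else 0)
if len(P): print(cv2.minAreaRect(P[:,:2].astype(np.float32)),np.median(P[:,2]))
E
```

```text
[0.5958 0.0733 0.2307] [ 1.71602408e-01 -3.13559988e+00 -7.01882544e-04]
2013 [0.58448238 0.0716497  0.05041356]
((0.6006969809532166, 0.07313322275876999), (0.11401665210723877, 0.02487722970545292), 6.8228254318237305) 0.050641565854388226
```

View pics/w1.png

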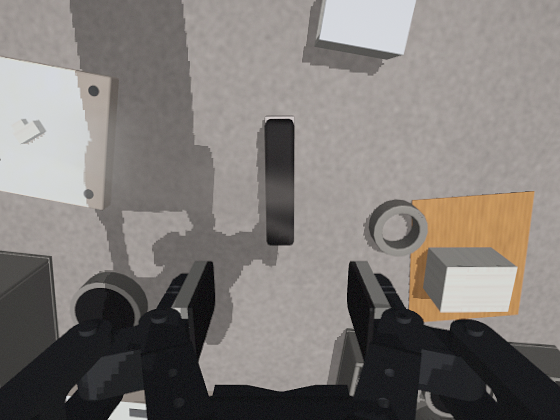

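The wrist view shows the scraper at (280,182), midway between the fingers, with the depth-based centre at about (0.600, 0.073). I'll descend and grip it.

>>> step_arm:
  commands:
    - {"fingers": -0.3, "dx": -0.003, "dy": 0, "dz": 0.055, "roll": 0}
    - {"fingers": -0.3, "dx": -0.003, "dy": 0, "dz": 0.11, "roll": 0}
    - {"fingers": -0.3, "dx": -0.003, "dy": 0, "dz": 0.16, "roll": 0}
    - {"fingers": -0.3, "dx": -0.003, "dy": 0, "dz": 0.19, "roll": 0}
    - {"fingers": -0.3, "dx": -0.003, "dy": 0, "dz": 0.209, "roll": 0}
    - {"fingers": 1, "dx": -0.003, "dy": 0, "dz": 0.209, "roll": 0}
    - {"fingers": 1, "dx": -0.003, "dy": 0, "dz": 0.209, "roll": 0}
    - {"fingers": 1, "dx": -0.003, "dy": 0, "dz": 0.209, "roll": 0}
  squeeze: 80

```text
time: 2.65
tool_pos: [0.5999, 0.0744, 0.0237]
tcp_rot: [-0.174, 3.134, 0.0]
wrist_force: [-0.8, -1.1, -1.9]
width: 0.288
grip_force: 78.9
```

>>> step_arm:
  commands:
    - {"fingers": 1, "dx": 0, "dy": 0, "dz": 0, "roll": 0}
    - {"fingers": 1, "dx": 0, "dy": 0, "dz": 0, "roll": 0}
    - {"fingers": 1, "dx": 0, "dy": 0, "dz": 0, "roll": 0}

```text
time: 3.02
tool_pos: [0.5998, 0.0743, 0.0235]
tcp_rot: [-0.174, 3.135, 0.0]
wrist_force: [-0.3, 0.9, 5.8]
width: 0.291
grip_force: 80.2
```

>>> step_arm:
  commands:
    - {"fingers": 1, "dx": 0, "dy": 0, "dz": -0.04, "roll": 0}
    - {"fingers": 1, "dx": 0, "dy": 0, "dz": -0.08, "roll": 0}
    - {"fingers": 1, "dx": 0.008, "dy": -0.04, "dz": -0.08, "roll": 4}
    - {"fingers": 1, "dx": 0.018, "dy": -0.09, "dz": -0.08, "roll": 8}
    - {"fingers": 1, "dx": 0.027, "dy": -0.14, "dz": -0.08, "roll": 11.4}
    - {"fingers": 1, "dx": 0.0355, "dy": -0.19, "dz": -0.08, "roll": 11.4}
    - {"fingers": 1, "dx": 0.0355, "dy": -0.19, "dz": -0.08, "roll": 11.4}
    - {"fingers": 1, "dx": 0.0355, "dy": -0.19, "dz": -0.05, "roll": 11.4}

```text
time: 4.03
tool_pos: [0.587, -0.1196, 0.0742]
tcp_rot: [0.14, 3.133, -0.001]
wrist_force: [1.6, 0.3, -2.4]
width: 0.288
grip_force: 79.8
```

```bash
python3 - <<'E'
from h import *
s=read_state();print(s["tool_pos"],s["tcp_rot"],s["wrist_force"])
im,d=read_camera("top");cv2.imwrite("pics/t2.png",cv2.resize(im[150:260,320:460],None,fx=5,fy=5,interpolation=2))
E
```

```text
[ 0.58697892 -0.11960251  0.07424545] [ 1.40493588e-01  3.13284845e+00 -1.19912065e-03] [ 1.59349979  0.25351023 -2.42889999]
```

View pics/t2.png

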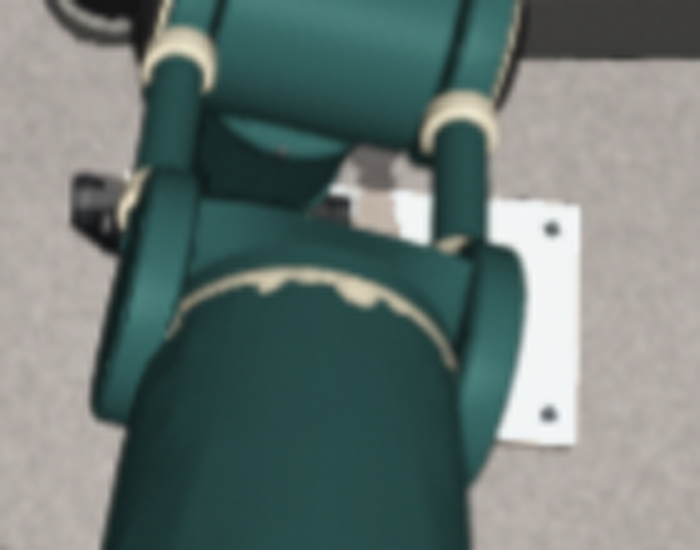

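The arm hides most of the plate in this view; only its right end, around (540,320), can be seen. I'll descend gently until contact.

>>> step_arm:
  commands:
    - {"fingers": 1, "dx": 0, "dy": 0, "dz": 0.015, "roll": 0}
    - {"fingers": 1, "dx": 0, "dy": 0, "dz": 0.024, "roll": 0}
    - {"fingers": 1, "dx": 0, "dy": 0, "dz": 0.027, "roll": 0}
    - {"fingers": 1, "dx": 0, "dy": 0, "dz": 0.027, "roll": 0}
    - {"fingers": 1, "dx": 0, "dy": 0, "dz": 0.027, "roll": 0}

```text
time: 4.7
tool_pos: [0.5854, -0.1186, 0.046]
tcp_rot: [0.138, 3.137, -0.0]
wrist_force: [0.3, 0.5, -2.0]
width: 0.292
grip_force: 79.6
```

>>> step_arm:
  commands:
    - {"fingers": 1, "dx": 0, "dy": 0, "dz": 0.001, "roll": 0}
    - {"fingers": 1, "dx": 0, "dy": 0, "dz": 0.002, "roll": 0}
    - {"fingers": 1, "dx": 0, "dy": 0, "dz": 0.002, "roll": 0}
    - {"fingers": 1, "dx": 0, "dy": 0, "dz": 0.002, "roll": 0}

```text
time: 5.2
tool_pos: [0.5849, -0.1187, 0.0435]
tcp_rot: [0.138, 3.138, -0.0]
wrist_force: [-0.3, -0.6, -1.3]
width: 0.287
grip_force: 79.8
```

>>> step_arm:
  commands:
    - {"fingers": 1, "dx": 0, "dy": -0.01, "dz": 0, "roll": 0}
    - {"fingers": 1, "dx": 0, "dy": -0.025, "dz": 0, "roll": 0}
    - {"fingers": 1, "dx": 0, "dy": -0.04, "dz": 0, "roll": 0}
    - {"fingers": 1, "dx": 0, "dy": -0.055, "dz": 0, "roll": 0}
    - {"fingers": 1, "dx": 0, "dy": -0.07, "dz": 0, "roll": 0}
    - {"fingers": 1, "dx": 0, "dy": -0.085, "dz": 0, "roll": 0}
    - {"fingers": 1, "dx": 0, "dy": -0.1, "dz": 0, "roll": 0}
    - {"fingers": 1, "dx": 0, "dy": -0.115, "dz": 0, "roll": 0}

```text
time: 6.2
tool_pos: [0.5747, -0.234, 0.0435]
tcp_rot: [0.138, 3.138, 0.0]
wrist_force: [0.1, 2.8, 1.9]
width: 0.288
grip_force: 80.4
```

>>> step_arm:
  commands:
    - {"fingers": 1, "dx": 0, "dy": -0.015, "dz": 0, "roll": 0}
    - {"fingers": 1, "dx": 0, "dy": -0.03, "dz": 0, "roll": 0}
    - {"fingers": 1, "dx": 0, "dy": -0.045, "dz": 0, "roll": 0}
    - {"fingers": 1, "dx": 0, "dy": -0.06, "dz": 0, "roll": 0}
    - {"fingers": 1, "dx": 0, "dy": -0.075, "dz": 0, "roll": 0}
    - {"fingers": 1, "dx": 0, "dy": -0.09, "dz": 0, "roll": 0}
    - {"fingers": 1, "dx": 0, "dy": -0.105, "dz": 0, "roll": 0}
    - {"fingers": 1, "dx": 0, "dy": -0.12, "dz": 0, "roll": 0}

```text
time: 7.2
tool_pos: [0.5639, -0.3548, 0.0431]
tcp_rot: [0.137, 3.138, -0.003]
wrist_force: [-0.0, -0.5, 3.2]
width: 0.289
grip_force: 80.3
```

>>> step_arm:
  commands:
    - {"fingers": 1, "dx": 0, "dy": -0.015, "dz": 0, "roll": 0}
    - {"fingers": 1, "dx": 0, "dy": -0.027, "dz": 0, "roll": 0}
    - {"fingers": 1, "dx": 0, "dy": -0.027, "dz": 0, "roll": 0}
    - {"fingers": 1, "dx": 0, "dy": -0.027, "dz": -0.06, "roll": 0}
    - {"fingers": 1, "dx": 0, "dy": -0.027, "dz": -0.12, "roll": 0}
    - {"fingers": 1, "dx": 0, "dy": -0.027, "dz": -0.16, "roll": 0}
    - {"fingers": 1, "dx": 0, "dy": -0.027, "dz": -0.16, "roll": 0}

```text
time: 8.07
tool_pos: [0.5643, -0.3808, 0.2086]
tcp_rot: [0.137, 3.131, -0.008]
wrist_force: [0.9, -0.4, -2.6]
width: 0.29
grip_force: 79.9
```

```bash
python3 - <<'E'
from h import *
im,d=read_camera("scene");im2,_=read_camera("wrist")
cv2.imwrite("pics/s3.png",np.hstack([cv2.resize(im[220:380,120:320],(500,400)),cv2.resize(im2,(300,225)) if 0 else cv2.copyMakeBorder(cv2.resize(im2,(300,225)),0,175,0,0,0)]))
E
```

```text
(no output)
```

View pics/s3.png

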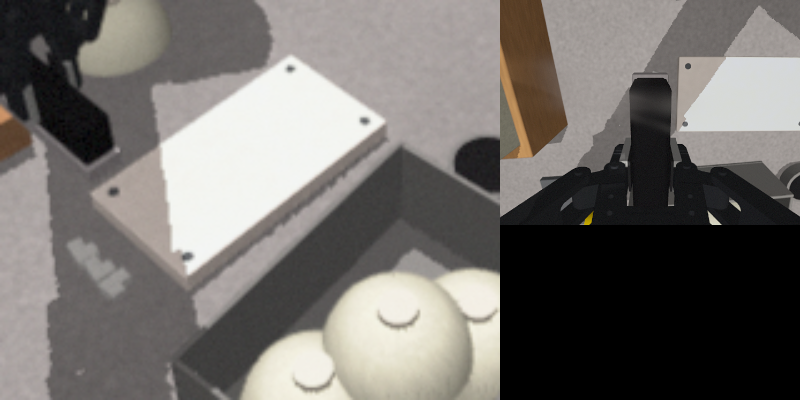

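The scene crop shows the plate fully cleared, with the three bits on the bench near (100,265) and the scraper still gripped. I'll put the scraper back at its starting place.

>>> step_arm:
  commands:
    - {"fingers": 1, "dx": 0, "dy": 0.055, "dz": 0, "roll": 0}
    - {"fingers": 1, "dx": -0.001, "dy": 0.115, "dz": 0, "roll": -4}
    - {"fingers": 1, "dx": -0.002, "dy": 0.175, "dz": 0, "roll": -8}
    - {"fingers": 1, "dx": -0.003, "dy": 0.235, "dz": 0, "roll": -11.4}
    - {"fingers": 1, "dx": -0.004, "dy": 0.295, "dz": 0, "roll": -11.4}
    - {"fingers": 1, "dx": -0.005, "dy": 0.355, "dz": 0, "roll": -11.4}
    - {"fingers": 1, "dx": -0.0065, "dy": 0.41, "dz": 0, "roll": -11.4}
    - {"fingers": 1, "dx": -0.0065, "dy": 0.448, "dz": 0, "roll": -11.4}

```text
time: 9.18
tool_pos: [0.6051, 0.0688, 0.1992]
tcp_rot: [0.177, -3.13, -0.0]
wrist_force: [-0.5, -0.7, -2.6]
width: 0.291
grip_force: 80.0
```

>>> step_arm:
  commands:
    - {"fingers": 1, "dx": 0, "dy": 0, "dz": 0, "roll": 0}
    - {"fingers": 1, "dx": 0, "dy": 0, "dz": 0.06, "roll": 0}
    - {"fingers": 1, "dx": 0, "dy": 0, "dz": 0.12, "roll": 0}
    - {"fingers": 1, "dx": 0, "dy": 0, "dz": 0.165, "roll": 0}
    - {"fingers": 1, "dx": 0, "dy": 0, "dz": 0.178, "roll": 0}
    - {"fingers": 1, "dx": 0, "dy": 0, "dz": 0.182, "roll": 0}
    - {"fingers": 1, "dx": 0, "dy": 0, "dz": 0.182, "roll": 0}

```text
time: 10.05
tool_pos: [0.6033, 0.0648, 0.0233]
tcp_rot: [0.173, -3.127, 0.001]
wrist_force: [-15.7, -1.9, 22.5]
width: 0.291
grip_force: 83.6
```

>>> step_arm:
  commands:
    - {"fingers": 1, "dx": 0, "dy": 0, "dz": -0.002, "roll": 0}
    - {"fingers": 1, "dx": 0, "dy": 0, "dz": -0.003, "roll": 0}
    - {"fingers": 1, "dx": 0, "dy": 0, "dz": -0.003, "roll": 0}

```text
time: 10.42
tool_pos: [0.6074, 0.0657, 0.0239]
tcp_rot: [0.174, -3.136, 0.0]
wrist_force: [-0.6, -0.8, -2.1]
width: 0.289
grip_force: 80.5
```

>>> step_arm:
  commands:
    - {"fingers": -0.1, "dx": 0, "dy": 0, "dz": 0, "roll": 0}
    - {"fingers": -0.3, "dx": 0, "dy": 0, "dz": 0, "roll": 0}
    - {"fingers": -0.3, "dx": 0, "dy": 0, "dz": 0, "roll": 0}
    - {"fingers": -0.3, "dx": 0, "dy": 0, "dz": 0, "roll": 0}
    - {"fingers": -0.3, "dx": 0, "dy": 0, "dz": -0.05, "roll": 0}
    - {"fingers": -0.6, "dx": 0, "dy": 0, "dz": -0.11, "roll": 0}
    - {"fingers": -1, "dx": 0, "dy": 0, "dz": -0.17, "roll": 5}
    - {"fingers": -1, "dx": 0.04, "dy": 0.014, "dz": -0.17, "roll": 15}

```text
time: 11.42
tool_pos: [0.5726, 0.0758, 0.2024]
tcp_rot: [0.245, 3.117, 0.004]
wrist_force: [0.5, 0.9, -0.3]
width: 1.003
grip_force: 0.0
```

>>> step_arm:
  commands:
    - {"fingers": -1, "dx": 0, "dy": 0, "dz": 0, "roll": 10}
    - {"fingers": -1, "dx": 0, "dy": 0, "dz": 0, "roll": 20}
    - {"fingers": -1, "dx": 0, "dy": 0, "dz": 0, "roll": 30}
    - {"fingers": -1, "dx": 0, "dy": 0, "dz": 0, "roll": 40}
    - {"fingers": -1, "dx": 0, "dy": 0, "dz": 0, "roll": 50}
    - {"fingers": -1, "dx": 0, "dy": 0, "dz": 0, "roll": 60}
    - {"fingers": -1, "dx": 0, "dy": 0, "dz": 0, "roll": 70}
    - {"fingers": -1, "dx": 0, "dy": 0, "dz": 0, "roll": 80}

```text
time: 12.42
tool_pos: [0.5661, 0.0757, 0.1943]
tcp_rot: [2.201, 2.242, 0.0]
wrist_force: [0.2, 0.1, -1.4]
width: 1.001
grip_force: 0.0
```

>>> step_arm:
  commands:
    - {"fingers": -1, "dx": 0, "dy": 0, "dz": 0, "roll": 6}
    - {"fingers": -1, "dx": 0, "dy": 0, "dz": 0, "roll": 6}

```text
time: 12.68
tool_pos: [0.5661, 0.0756, 0.1943]
tcp_rot: [2.308, 2.131, -0.0]
wrist_force: [-0.5, -0.4, -0.3]
width: 0.997
grip_force: 0.0
```

```bash
cat > ft.py <<'E'
from h import *
from scipy.spatial.transform import Rotation as R
s=read_state();M=R.from_rotvec(s["tcp_rot"]).as_matrix();t=np.array(s["tool_pos"])
c=calibration("wrist");im,d=read_camera("wrist")
P=np.array([ptd(c,u,v,d[v,u]) for v,u in np.argwhere(d>.05)]);np.save("P.npy",P)
def top(h0,h1,x0,x1,y0,y1):
    Q=P[(P[:,2]>h0)&(P[:,2]<h1)&(P[:,0]>x0)&(P[:,0]<x1)&(P[:,1]>y0)&(P[:,1]<y1)]
    r=cv2.minAreaRect(Q[:,:2].astype(np.float32));print(len(Q),np.round(r[0],4),np.round(r[1],4),round(r[2],1),"z",np.median(Q[:,2]).round(4));return np.array(r[0])
print("tcp",t.round(4),"tool x",M[:,0].round(4),"tool y",M[:,1].round(4))
E
python3 - <<'E'
from ft import *
cv2.imwrite("pics/w4.png",im)
top(.042,.058,.40,.52,.05,.20);top(.042,.058,.53,.70,.0,.13)
E
```

```text
tcp [0.5661 0.0756 0.1943] tool x [ 0.0795  0.9968 -0.    ] tool y [ 0.9968 -0.0795 -0.    ]
6200 [0.4531 0.1275] [0.0707 0.0513] 87.1 z 0.0506
4574 [0.6105 0.0664] [0.1167 0.0268] 6.4 z 0.0505
```

View pics/w4.png

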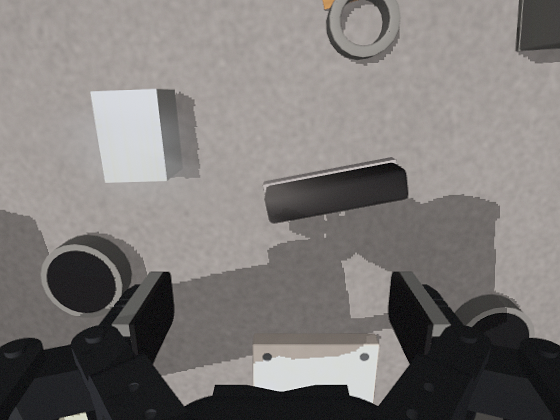

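The wrist view shows the scraper standing upright around (335,190), 50 mm high, with the foot at (130,135). Depth puts the foot at (0.453, 0.127) with its axis at about 86°. I'll grip it close to the socket (-y) end with a light squeeze so it can swing closed end down.

>>> step_arm:
  commands:
    - {"fingers": -1, "dx": 0.006, "dy": -0.05, "dz": 0, "roll": 0}
    - {"fingers": -1, "dx": 0.012, "dy": -0.1, "dz": 0, "roll": 0}
    - {"fingers": -1, "dx": 0.0155, "dy": -0.117, "dz": 0, "roll": 0}
    - {"fingers": -1, "dx": 0.0155, "dy": -0.117, "dz": 0.05, "roll": 0}
    - {"fingers": -1, "dx": 0.0155, "dy": -0.117, "dz": 0.1, "roll": 0}
    - {"fingers": -1, "dx": 0.0155, "dy": -0.117, "dz": 0.15, "roll": 0}
    - {"fingers": -1, "dx": 0.0155, "dy": -0.117, "dz": 0.18, "roll": 0}
    - {"fingers": -1, "dx": 0.0155, "dy": -0.117, "dz": 0.187, "roll": 0}

```text
time: 13.72
tool_pos: [0.4494, 0.1002, 0.0053]
tcp_rot: [-2.307, -2.129, 0.005]
wrist_force: [-0.1, -0.3, 0.4]
width: 1.005
grip_force: 0.0
```

>>> step_arm:
  commands:
    - {"fingers": 0.2, "dx": 0, "dy": 0, "dz": 0, "roll": 0}
    - {"fingers": 0.2, "dx": 0, "dy": 0, "dz": 0, "roll": 0}
    - {"fingers": 0.2, "dx": 0, "dy": 0, "dz": 0, "roll": 0}
    - {"fingers": 0.2, "dx": 0, "dy": 0, "dz": 0, "roll": 0}
    - {"fingers": 0.2, "dx": 0, "dy": 0, "dz": 0, "roll": 0}
  squeeze: 20

```text
time: 14.35
tool_pos: [0.4524, 0.1008, 0.0091]
tcp_rot: [2.308, 2.129, 0.004]
wrist_force: [-1.0, 0.0, 7.2]
width: 0.586
grip_force: 21.7
```

>>> step_arm:
  commands:
    - {"fingers": 0.2, "dx": 0.003, "dy": 0, "dz": -0.01, "roll": 0}
    - {"fingers": 0.2, "dx": 0.01, "dy": 0, "dz": -0.02, "roll": 0}
    - {"fingers": 0.2, "dx": 0.022, "dy": 0, "dz": -0.028, "roll": 0}
    - {"fingers": 0.2, "dx": 0.038, "dy": 0, "dz": -0.036, "roll": 0}
    - {"fingers": 0.2, "dx": 0.055, "dy": 0, "dz": -0.042, "roll": 0}
    - {"fingers": 0.2, "dx": 0.055, "dy": 0, "dz": -0.042, "roll": 0}
  squeeze: 20

```text
time: 15.1
tool_pos: [0.4562, 0.1572, 0.0502]
tcp_rot: [2.306, 2.132, 0.003]
wrist_force: [-0.6, -0.4, -6.5]
width: 0.588
grip_force: 22.4
```

```bash
cat > prof.py <<'E'
from h import *
from scipy.spatial.transform import Rotation as R
s=read_state();M=R.from_rotvec(s["tcp_rot"]).as_matrix();t=np.array(s["tool_pos"])
print("tcp",t.round(4),"f",np.round(s["wrist_force"],1),"w",s["width"])
c=calibration("scene");im,d=read_camera("scene")
P=[];
for v in range(100,400):
    for u in range(100,480):
        if d[v,u]>0 and im[v,u].min()>70:
            p=ptd(c,u,v,d[v,u])
            if abs(p[0]-t[0])<.1 and abs(p[1]-t[1])<.12 and p[2]>.008+0: P.append(p)
P=np.array(P);L=(P-t)@M   # tool coords
B=np.abs(L[:,1])<.034
for a in np.arange(-.08,.08,.01):
    q=P[B&(L[:,0]>=a)&(L[:,0]<a+.01)]
    if len(q)>2: print(round(a,3),len(q),"z",np.percentile(q[:,2],[2,50,98]).round(3))
E
python3 prof.py
```

```text
tcp [0.4562 0.1572 0.0502] f [-0.6 -0.4 -6.5] w 0.588249533994642
-0.04 70 z [0.224 0.24  0.248]
-0.03 47 z [0.222 0.23  0.246]
-0.02 65 z [0.042 0.083 0.241]
-0.01 159 z [0.039 0.071 0.227]
-0.0 81 z [0.04  0.061 0.117]
0.01 45 z [0.04  0.05  0.225]
0.02 35 z [0.038 0.048 0.256]
0.03 19 z [0.039 0.052 0.173]
0.04 17 z [0.037 0.051 0.065]
0.05 20 z [0.035 0.053 0.072]
0.06 11 z [0.042 0.063 0.081]
```

It lifted level without pivoting. I'll lower it until it nearly touches the bench and try a lighter grip by setting the finger target just inside the contact width.

>>> step_arm:
  commands:
    - {"fingers": 0.2, "dx": 0, "dy": 0, "dz": 0.012, "roll": 0}
    - {"fingers": 0.2, "dx": 0, "dy": 0, "dz": 0.024, "roll": 0}
    - {"fingers": 0.2, "dx": 0, "dy": 0, "dz": 0.032, "roll": 0}
    - {"fingers": 0.2, "dx": 0, "dy": 0, "dz": 0.032, "roll": 0}
    - {"fingers": -0.1, "dx": 0, "dy": 0, "dz": 0.032, "roll": 0}
    - {"fingers": -0.1, "dx": 0, "dy": 0, "dz": 0.032, "roll": 0}
  squeeze: 20

```text
time: 15.9
tool_pos: [0.4558, 0.1554, 0.0178]
tcp_rot: [2.309, 2.129, 0.002]
wrist_force: [0.4, -0.5, -5.7]
width: 0.585
grip_force: 22.6
```

>>> step_arm:
  commands:
    - {"fingers": -0.15, "dx": 0, "dy": 0, "dz": 0, "roll": 0}
    - {"fingers": -0.15, "dx": 0, "dy": 0, "dz": 0, "roll": 0}

```text
time: 16.15
tool_pos: [0.4554, 0.1554, 0.0176]
tcp_rot: [2.309, 2.13, 0.001]
wrist_force: [-0.1, -0.6, -5.3]
width: 0.587
grip_force: 22.6
```

```bash
python3 prof.py
```

```text
tcp [0.4554 0.1554 0.0176] f [-0.1 -0.6 -5.3] w 0.5872479931805091
-0.04 66 z [0.191 0.208 0.214]
-0.03 59 z [0.189 0.202 0.274]
-0.02 67 z [0.011 0.054 0.211]
-0.01 136 z [0.008 0.04  0.195]
-0.0 75 z [0.009 0.034 0.195]
0.01 48 z [0.009 0.021 0.248]
0.02 32 z [0.008 0.018 0.222]
0.03 21 z [0.01  0.022 0.264]
0.04 14 z [0.01  0.02  0.206]
0.05 21 z [0.009 0.021 0.044]
0.06 5 z [0.015 0.022 0.042]
```

>>> step_arm:
  commands:
    - {"fingers": -0.17, "dx": 0, "dy": 0, "dz": 0, "roll": 0}

```text
time: 16.32
tool_pos: [0.4553, 0.1553, 0.0174]
tcp_rot: [2.309, 2.13, 0.0]
wrist_force: [1.0, 0.4, -6.0]
width: 0.59
grip_force: 21.1
```

>>> step_arm:
  commands:
    - {"fingers": -0.18, "dx": 0, "dy": 0, "dz": 0, "roll": 0}

```text
time: 16.45
tool_pos: [0.4557, 0.1555, 0.0179]
tcp_rot: [2.309, 2.13, 0.001]
wrist_force: [-2.1, -0.0, -0.1]
width: 0.587
grip_force: 0.7
```

>>> step_arm:
  commands:
    - {"fingers": -0.19, "dx": 0, "dy": 0, "dz": 0, "roll": 0}

```text
time: 16.58
tool_pos: [0.4559, 0.1556, 0.018]
tcp_rot: [2.309, 2.129, 0.002]
wrist_force: [-1.4, -0.3, 0.4]
width: 0.594
grip_force: 0.4
```

The grip changes steeply around -0.175, so an intermediate force is possible. I'll regrip lower and closer to the end, then lift with a partial grip.

>>> step_arm:
  commands:
    - {"fingers": -0.5, "dx": 0, "dy": 0, "dz": 0, "roll": 0}
    - {"fingers": -0.5, "dx": -0.003, "dy": 0, "dz": 0, "roll": 0}
    - {"fingers": -0.5, "dx": -0.003, "dy": 0, "dz": 0.008, "roll": 0}
    - {"fingers": -0.5, "dx": -0.003, "dy": 0, "dz": 0.013, "roll": 0}
    - {"fingers": -0.17, "dx": -0.003, "dy": 0, "dz": 0.013, "roll": 0}
    - {"fingers": -0.17, "dx": -0.003, "dy": 0, "dz": 0.013, "roll": 0}
    - {"fingers": -0.172, "dx": -0.003, "dy": 0, "dz": 0.013, "roll": 0}
    - {"fingers": -0.172, "dx": -0.003, "dy": 0, "dz": 0.013, "roll": 0}

```text
time: 17.58
tool_pos: [0.4548, 0.1524, 0.0043]
tcp_rot: [-2.309, -2.13, 0.0]
wrist_force: [-0.1, -0.7, -0.6]
width: 0.583
grip_force: 0.3
```

>>> step_arm:
  commands:
    - {"fingers": -0.174, "dx": 0, "dy": 0, "dz": 0, "roll": 0}
    - {"fingers": -0.174, "dx": 0, "dy": 0, "dz": 0, "roll": 0}

```text
time: 17.82
tool_pos: [0.4548, 0.1524, 0.0043]
tcp_rot: [-2.309, -2.13, 0.0]
wrist_force: [-0.9, -1.0, 0.4]
width: 0.586
grip_force: 0.5
```

>>> step_arm:
  commands:
    - {"fingers": -0.165, "dx": 0, "dy": 0, "dz": 0, "roll": 0}
    - {"fingers": -0.165, "dx": 0, "dy": 0, "dz": 0, "roll": 0}

```text
time: 18.08
tool_pos: [0.4548, 0.1523, 0.0044]
tcp_rot: [-2.309, -2.13, 0.0]
wrist_force: [-1.4, 0.3, 1.7]
width: 0.583
grip_force: 9.1
```

>>> step_arm:
  commands:
    - {"fingers": -0.16, "dx": 0, "dy": 0, "dz": 0, "roll": 0}
    - {"fingers": -0.16, "dx": 0, "dy": 0, "dz": 0, "roll": 0}

```text
time: 18.32
tool_pos: [0.4548, 0.1523, 0.0044]
tcp_rot: [-2.309, -2.13, 0.0]
wrist_force: [-3.6, -0.3, 4.1]
width: 0.582
grip_force: 16.2
```

>>> step_arm:
  commands:
    - {"fingers": -0.15, "dx": 0, "dy": 0, "dz": 0, "roll": 0}
    - {"fingers": -0.15, "dx": 0, "dy": 0, "dz": 0, "roll": 0}

```text
time: 18.58
tool_pos: [0.4548, 0.1524, 0.0044]
tcp_rot: [-2.309, -2.13, 0.0]
wrist_force: [-4.5, 1.4, 5.4]
width: 0.583
grip_force: 20.5
```

>>> step_arm:
  commands:
    - {"fingers": -0.165, "dx": 0, "dy": 0, "dz": 0, "roll": 0}
    - {"fingers": -0.165, "dx": 0.002, "dy": 0, "dz": -0.006, "roll": 0}
    - {"fingers": -0.165, "dx": 0.005, "dy": 0, "dz": -0.011, "roll": 0}
    - {"fingers": -0.165, "dx": 0.009, "dy": 0, "dz": -0.016, "roll": 0}
    - {"fingers": -0.165, "dx": 0.013, "dy": 0, "dz": -0.021, "roll": 0}
    - {"fingers": -0.165, "dx": 0.018, "dy": 0, "dz": -0.025, "roll": 0}
    - {"fingers": -0.165, "dx": 0.023, "dy": 0, "dz": -0.029, "roll": 0}

```text
time: 19.45
tool_pos: [0.4569, 0.1757, 0.0335]
tcp_rot: [2.309, 2.13, 0.0]
wrist_force: [0.7, 0.8, -6.6]
width: 0.581
grip_force: 17.9
```

```bash
python3 prof.py; python3 -c "
import json
from workcell import read_state
s=read_state();print(s['grip_force'])"
```

```text
tcp [0.4569 0.1757 0.0335] f [ 0.7  0.8 -6.6] w 0.5812218244163907
-0.04 67 z [0.207 0.223 0.23 ]
-0.03 49 z [0.205 0.214 0.229]
-0.02 49 z [0.029 0.068 0.219]
-0.01 147 z [0.027 0.058 0.208]
-0.0 67 z [0.029 0.048 0.17 ]
0.01 44 z [0.03  0.042 0.267]
0.02 31 z [0.027 0.039 0.248]
0.03 19 z [0.027 0.033 0.156]
0.04 15 z [0.027 0.04  0.048]
0.05 19 z [0.027 0.046 0.065]
0.06 7 z [0.027 0.035 0.073]
17.89030820131302
```

>>> step_arm:
  commands:
    - {"fingers": -0.165, "dx": 0, "dy": 0, "dz": 0.008, "roll": 0}
    - {"fingers": -0.165, "dx": 0, "dy": 0, "dz": 0.016, "roll": 0}
    - {"fingers": -0.165, "dx": 0, "dy": 0, "dz": 0.016, "roll": 0}
    - {"fingers": -0.168, "dx": 0, "dy": 0, "dz": 0.016, "roll": 0}
    - {"fingers": -0.168, "dx": 0, "dy": 0, "dz": 0.016, "roll": 0}

```text
time: 20.12
tool_pos: [0.457, 0.1753, 0.0175]
tcp_rot: [-2.31, -2.13, -0.0]
wrist_force: [-1.3, 0.3, -4.8]
width: 0.583
grip_force: 8.7
```

>>> step_arm:
  commands:
    - {"fingers": -0.171, "dx": 0, "dy": 0, "dz": 0, "roll": 0}
    - {"fingers": -0.171, "dx": 0, "dy": 0, "dz": 0, "roll": 0}

```text
time: 20.38
tool_pos: [0.4572, 0.1754, 0.0177]
tcp_rot: [2.309, 2.13, 0.001]
wrist_force: [-0.9, 0.5, -3.4]
width: 0.587
grip_force: 2.1
```

>>> step_arm:
  commands:
    - {"fingers": -0.174, "dx": 0, "dy": 0, "dz": 0, "roll": 0}
    - {"fingers": -0.174, "dx": 0, "dy": 0, "dz": 0, "roll": 0}

```text
time: 20.62
tool_pos: [0.4574, 0.1754, 0.0179]
tcp_rot: [2.309, 2.13, 0.001]
wrist_force: [-1.2, -1.6, 0.5]
width: 0.586
grip_force: 0.6
```

```bash
python3 prof.py
```

```text
tcp [0.4574 0.1754 0.0179] f [-1.2 -1.6  0.5] w 0.5861032369166511
-0.04 67 z [0.192 0.207 0.214]
-0.03 57 z [0.188 0.198 0.218]
-0.02 137 z [0.011 0.044 0.204]
-0.01 66 z [0.011 0.046 0.194]
-0.0 46 z [0.011 0.047 0.193]
0.01 24 z [0.008 0.048 0.27 ]
0.02 32 z [0.009 0.048 0.26 ]
0.03 18 z [0.009 0.018 0.135]
0.04 14 z [0.01  0.019 0.044]
0.05 7 z [0.009 0.019 0.027]
```

At 2–8 N the foot does begin to pivot while its closed end rests on the bench. I'll regrip low at about 5 N and follow the tilting arc with the closed edge on the bench.

>>> step_arm:
  commands:
    - {"fingers": -0.4, "dx": 0, "dy": 0, "dz": 0, "roll": 0}
    - {"fingers": -0.4, "dx": 0, "dy": 0, "dz": 0, "roll": 0}
    - {"fingers": -0.4, "dx": 0, "dy": 0, "dz": 0.013, "roll": 0}
    - {"fingers": -0.16, "dx": 0, "dy": 0, "dz": 0.013, "roll": 0}
    - {"fingers": -0.16, "dx": 0, "dy": 0, "dz": 0.013, "roll": 0}
    - {"fingers": -0.168, "dx": 0, "dy": 0, "dz": 0.013, "roll": 0}
    - {"fingers": -0.169, "dx": 0, "dy": 0, "dz": 0.013, "roll": 0}
    - {"fingers": -0.169, "dx": 0, "dy": 0, "dz": 0.013, "roll": 0}

```text
time: 21.68
tool_pos: [0.4564, 0.1752, 0.0042]
tcp_rot: [-2.309, -2.13, 0.001]
wrist_force: [-1.5, -0.1, -4.3]
width: 0.584
grip_force: 5.3
```

>>> step_arm:
  commands:
    - {"fingers": -0.169, "dx": 0.001, "dy": 0, "dz": -0.005, "roll": 0}
    - {"fingers": -0.169, "dx": 0.003, "dy": 0, "dz": -0.009, "roll": 0}
    - {"fingers": -0.169, "dx": 0.006, "dy": 0, "dz": -0.013, "roll": 0}
    - {"fingers": -0.169, "dx": 0.009, "dy": 0, "dz": -0.016, "roll": 0}

```text
time: 22.18
tool_pos: [0.4579, 0.1844, 0.0209]
tcp_rot: [2.309, 2.13, 0.0]
wrist_force: [-1.9, -0.6, -2.2]
width: 0.587
grip_force: 5.4
```

```bash
python3 prof.py
```

```text
tcp [0.4579 0.1844 0.0209] f [-1.9 -0.6 -2.2] w 0.5870743585558807
-0.04 71 z [0.195 0.21  0.217]
-0.03 77 z [0.017 0.194 0.216]
-0.02 115 z [0.018 0.04  0.202]
-0.01 111 z [0.015 0.057 0.198]
-0.0 56 z [0.013 0.037 0.184]
0.01 39 z [0.01  0.032 0.259]
0.02 42 z [0.009 0.021 0.23 ]
0.03 15 z [0.012 0.024 0.046]
0.04 17 z [0.01  0.024 0.051]
0.05 6 z [0.013 0.03  0.04 ]
```

It is pivoting now: half the weight is carried and the socket end is rising. I'll continue the arc.

>>> step_arm:
  commands:
    - {"fingers": -0.169, "dx": 0.004, "dy": 0, "dz": -0.005, "roll": 0}
    - {"fingers": -0.169, "dx": 0.008, "dy": 0, "dz": -0.009, "roll": 0}
    - {"fingers": -0.169, "dx": 0.013, "dy": 0, "dz": -0.013, "roll": 0}
    - {"fingers": -0.169, "dx": 0.018, "dy": 0, "dz": -0.016, "roll": 0}
    - {"fingers": -0.169, "dx": 0.024, "dy": 0, "dz": -0.019, "roll": 0}
    - {"fingers": -0.169, "dx": 0.03, "dy": 0, "dz": -0.022, "roll": 0}

```text
time: 22.98
tool_pos: [0.4601, 0.2146, 0.0424]
tcp_rot: [2.309, 2.13, 0.0]
wrist_force: [1.1, -0.1, -4.9]
width: 0.583
grip_force: 4.6
```

```bash
python3 prof.py
```

```text
tcp [0.4601 0.2146 0.0424] f [ 1.1 -0.1 -4.9] w 0.5833594305856981
-0.04 96 z [0.047 0.228 0.238]
-0.03 99 z [0.037 0.215 0.238]
-0.02 87 z [0.028 0.06  0.226]
-0.01 104 z [0.013 0.059 0.218]
-0.0 90 z [0.01  0.054 0.217]
0.01 53 z [0.009 0.03  0.212]
0.02 58 z [0.012 0.039 0.249]
0.03 22 z [0.014 0.031 0.048]
0.04 5 z [0.03  0.032 0.037]
```

About 45° reached. Continuing.

>>> step_arm:
  commands:
    - {"fingers": -0.169, "dx": 0.006, "dy": 0, "dz": -0.001, "roll": 0}
    - {"fingers": -0.169, "dx": 0.012, "dy": 0, "dz": -0.002, "roll": 0}
    - {"fingers": -0.169, "dx": 0.018, "dy": 0, "dz": -0.003, "roll": 0}
    - {"fingers": -0.169, "dx": 0.024, "dy": 0, "dz": -0.0035, "roll": 0}
    - {"fingers": -0.169, "dx": 0.03, "dy": 0, "dz": -0.0035, "roll": 0}

```text
time: 23.65
tool_pos: [0.4624, 0.2444, 0.0456]
tcp_rot: [2.309, 2.13, -0.0]
wrist_force: [1.0, -0.7, -4.3]
width: 0.585
grip_force: 4.0
```

```bash
python3 prof.py
```

```text
tcp [0.4624 0.2444 0.0456] f [ 1.  -0.7 -4.3] w 0.584767447577058
-0.05 3 z [0.065 0.066 0.232]
-0.04 173 z [0.036 0.063 0.241]
-0.03 179 z [0.01  0.053 0.24 ]
-0.02 97 z [0.01  0.062 0.226]
-0.01 75 z [0.01  0.057 0.223]
-0.0 103 z [0.014 0.066 0.1  ]
0.01 51 z [0.01  0.037 0.093]
0.02 16 z [0.013 0.027 0.232]
```

>>> step_arm:
  commands:
    - {"fingers": -0.169, "dx": 0.005, "dy": 0, "dz": 0.0, "roll": 0}
    - {"fingers": -0.169, "dx": 0.01, "dy": 0, "dz": 0.001, "roll": 0}
    - {"fingers": -0.169, "dx": 0.015, "dy": 0, "dz": 0.003, "roll": 0}
    - {"fingers": -0.169, "dx": 0.018, "dy": 0, "dz": 0.005, "roll": 0}
    - {"fingers": -0.169, "dx": 0.018, "dy": 0, "dz": 0.005, "roll": 0}

```text
time: 24.32
tool_pos: [0.4639, 0.2628, 0.041]
tcp_rot: [-2.309, -2.129, -0.001]
wrist_force: [-1.0, 2.9, -0.5]
width: 0.585
grip_force: 3.9
```

```bash
python3 prof.py; python3 - <<'E'
from h import *
im,_=read_camera("scene");cv2.imwrite("pics/s5.png",cv2.resize(im[60:260,220:420],(600,600)))
E
```

```text
tcp [0.4639 0.2628 0.041 ] f [-1.   2.9 -0.5] w 0.5848091365680994
-0.05 21 z [0.012 0.044 0.164]
-0.04 321 z [0.01  0.049 0.236]
-0.03 93 z [0.015 0.213 0.237]
-0.02 93 z [0.011 0.061 0.231]
-0.01 58 z [0.012 0.057 0.219]
-0.0 101 z [0.016 0.056 0.213]
0.01 18 z [0.013 0.062 0.183]
0.02 4 z [0.203 0.212 0.234]
```

View pics/s5.png

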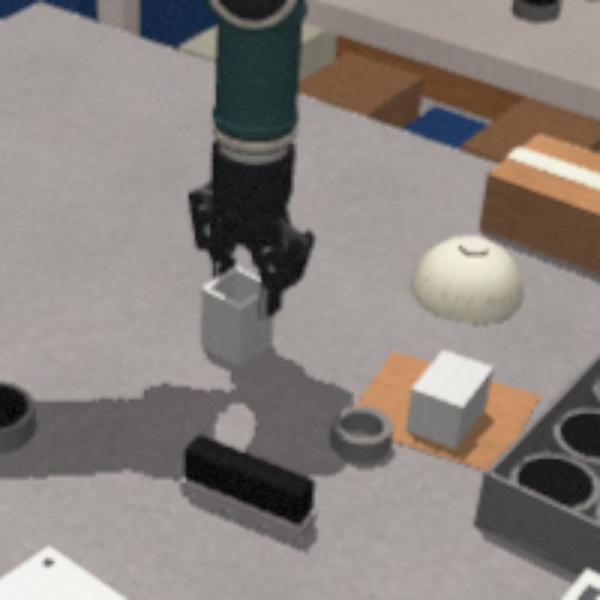

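The foot stands upright on the bench with its socket up at (238,285), and the gripper is offset toward +y. I'll release it, then centre, lower and regrip firmly.

>>> step_arm:
  commands:
    - {"fingers": -0.19, "dx": 0, "dy": 0, "dz": 0, "roll": 0}
    - {"fingers": -0.3, "dx": 0, "dy": 0, "dz": 0, "roll": 0}
    - {"fingers": -0.4, "dx": 0, "dy": 0, "dz": 0, "roll": 0}
    - {"fingers": -0.6, "dx": 0, "dy": 0, "dz": 0, "roll": 0}
    - {"fingers": -0.6, "dx": -0.01, "dy": 0, "dz": 0, "roll": 0}
    - {"fingers": -0.6, "dx": -0.019, "dy": 0, "dz": 0.005, "roll": 0}
    - {"fingers": -0.6, "dx": -0.019, "dy": 0, "dz": 0.018, "roll": 0}
    - {"fingers": -0.6, "dx": -0.019, "dy": 0, "dz": 0.018, "roll": 0}

```text
time: 25.42
tool_pos: [0.4609, 0.2421, 0.021]
tcp_rot: [-2.309, -2.128, 0.005]
wrist_force: [-0.2, -0.1, 0.6]
width: 0.8
grip_force: 0.0
```

```bash
python3 prof.py; python3 - <<'E'
from ft import *
top(.06,.08,.40,.53,.19,.29)
E
```

```text
tcp [0.4609 0.2421 0.021 ] f [-0.2 -0.1  0.6] w 0.8001457483292187
-0.04 63 z [0.193 0.211 0.217]
-0.03 59 z [0.054 0.201 0.233]
-0.02 267 z [0.01  0.042 0.2  ]
-0.01 68 z [0.011 0.052 0.195]
-0.0 22 z [0.008 0.063 0.197]
0.01 22 z [0.047 0.061 0.244]
0.02 31 z [0.036 0.053 0.229]
0.03 10 z [0.034 0.043 0.068]
tcp [0.4614 0.2425 0.0217] tool x [ 0.081   0.9967 -0.001 ] tool y [ 0.9967 -0.081  -0.002 ]
20044 [0.4644 0.2518] [0.0517 0.1292] 85.2 z 0.0703
```

>>> step_arm:
  commands:
    - {"fingers": 0, "dx": 0, "dy": 0, "dz": 0, "roll": 0}
    - {"fingers": 0.2, "dx": 0, "dy": 0, "dz": 0, "roll": 0}
    - {"fingers": 0.2, "dx": 0, "dy": 0, "dz": 0, "roll": 0}
    - {"fingers": 0.2, "dx": 0, "dy": 0, "dz": 0, "roll": 0}
    - {"fingers": 0.2, "dx": 0, "dy": 0, "dz": -0.03, "roll": 0}
    - {"fingers": 0.2, "dx": 0, "dy": 0, "dz": -0.08, "roll": 0}
    - {"fingers": 0.2, "dx": 0, "dy": 0, "dz": -0.13, "roll": 0}
    - {"fingers": 0.2, "dx": 0, "dy": 0, "dz": -0.13, "roll": 0}
  squeeze: 70

```text
time: 26.52
tool_pos: [0.4653, 0.2443, 0.1566]
tcp_rot: [2.307, 2.128, 0.013]
wrist_force: [1.3, 0.2, -5.0]
width: 0.574
grip_force: 75.4
```

>>> step_arm:
  commands:
    - {"fingers": 0.2, "dx": -0.03, "dy": 0.01, "dz": 0, "roll": 0}
    - {"fingers": 0.2, "dx": -0.085, "dy": 0.028, "dz": 0, "roll": 0}
    - {"fingers": 0.2, "dx": -0.14, "dy": 0.046, "dz": 0, "roll": 0}
    - {"fingers": 0.2, "dx": -0.195, "dy": 0.064, "dz": 0, "roll": 0}
    - {"fingers": 0.2, "dx": -0.25, "dy": 0.082, "dz": 0, "roll": 0}
    - {"fingers": 0.2, "dx": -0.305, "dy": 0.1, "dz": 0, "roll": 0}
    - {"fingers": 0.2, "dx": -0.36, "dy": 0.118, "dz": 0, "roll": 0}
    - {"fingers": 0.2, "dx": -0.405, "dy": 0.133, "dz": 0, "roll": 0}

```text
time: 27.52
tool_pos: [0.5601, -0.173, 0.1487]
tcp_rot: [-2.307, -2.125, 0.005]
wrist_force: [1.0, 0.5, -5.8]
width: 0.577
grip_force: 75.1
```

>>> step_arm:
  commands:
    - {"fingers": 0.2, "dx": -0.03, "dy": 0.01, "dz": 0.01, "roll": 0}
    - {"fingers": 0.2, "dx": -0.047, "dy": 0.016, "dz": 0.018, "roll": 0}
    - {"fingers": 0.2, "dx": -0.047, "dy": 0.016, "dz": 0.023, "roll": 0}
    - {"fingers": 0.2, "dx": -0.047, "dy": 0.016, "dz": 0.023, "roll": 0}
    - {"fingers": 0.2, "dx": -0.047, "dy": 0.016, "dz": 0.023, "roll": 0}
    - {"fingers": 0.2, "dx": -0.047, "dy": 0.016, "dz": 0.023, "roll": 0}

```text
time: 28.28
tool_pos: [0.5747, -0.2187, 0.1304]
tcp_rot: [2.307, 2.131, 0.001]
wrist_force: [-0.0, -0.7, -6.4]
width: 0.574
grip_force: 75.1
```

```bash
python3 prof.py; python3 - <<'E'
from h import *
im,_=read_camera("scene");cv2.imwrite("pics/s6.png",cv2.resize(im[100:350,100:433],(799,600)))
E
```

```text
tcp [ 0.5747 -0.2187  0.1304] f [-0.  -0.7 -6.4] w 0.5738106517529494
-0.08 117 z [0.015 0.018 0.021]
-0.07 191 z [0.016 0.02  0.492]
-0.06 126 z [0.015 0.019 0.444]
-0.05 110 z [0.015 0.018 0.021]
-0.04 216 z [0.016 0.022 0.395]
-0.03 190 z [0.015 0.02  0.327]
-0.02 608 z [0.016 0.14  0.31 ]
-0.01 197 z [0.015 0.021 0.309]
-0.0 179 z [0.015 0.02  0.307]
0.01 152 z [0.015 0.019 0.307]
0.02 204 z [0.015 0.107 0.433]
0.03 121 z [0.015 0.019 0.437]
0.04 92 z [0.015 0.018 0.021]
0.05 93 z [0.014 0.018 0.021]
0.06 93 z [0.015 0.017 0.02 ]
0.07 85 z [0.015 0.018 0.021]
```

View pics/s6.png

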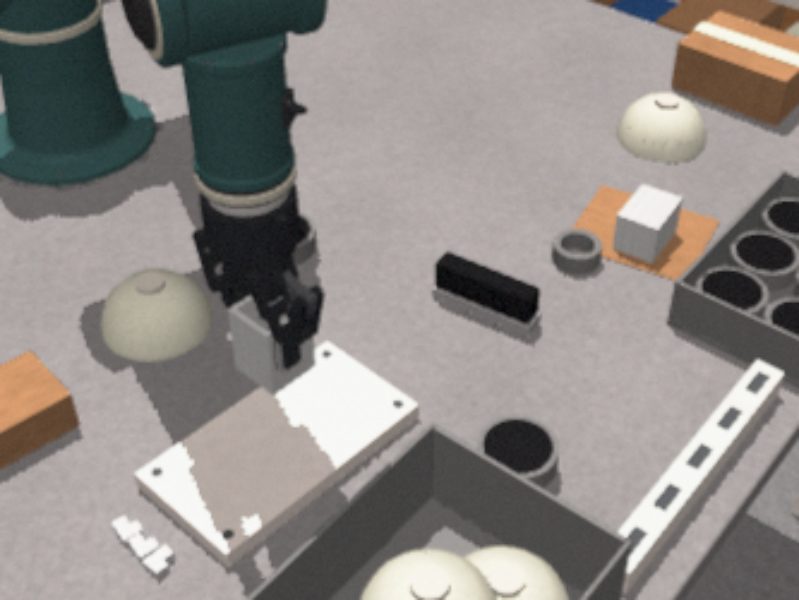

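The last view shows the foot upright in the gripper at (265,340) over the cleared plate. The bits lie on the bench at (140,545), and the scraper stands at (487,290). Handing in.

```bash
python3 -c "
from workcell import finish_job
print(finish_job())"
```

```text
the job is handed in; nothing more can be done
None
```

I handed the job in: the bits are off the plate, the scraper stands on its blade clear of it, and the new foot is held socket-up about 9 cm above the middle of the plate; I was not shown a verdict.

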